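# Pull the short spacer out of the batch with tongs

### The arm

A 6-joint arm with a two-finger parallel gripper is mounted at the origin on the work surface. World frame = base frame: x ahead of the robot, y to its left, z up, the work surface at z = 0. Lengths are in m, angles in rad, forces in N, time in s.
With the tool pointing down it reaches from about 0.3 to 0.875 m from the base axis. Payload 6.4 kg.
Tool frame: the origin (TCP) lies at the very end of the fingers, on their centre line; the grasp point (between the pads) lies 19 mm behind it; z points along the fingers, y is the direction in which the jaws open and shut (so a half turn about z gives the same grasp; the last joint's range is limited). The gripper opens to 85 mm and grips with 20 to 120 N. Pads are 22 mm wide; open, the fingers measure 114 mm over their backs; the gripper's body (76 mm by 85 mm) begins 54 mm behind the grasp point. The pads swing forward as they close: fully open they stand 13 mm farther back than shut.
Start: joints at [-1.549, 0.181, 1.607, -0, 1.354, -0.206], TCP at [0.13, -0.56, 0.231] pointing down, gripper open.
Joint ranges: [-2.99, 2.99], [-0.89, 2.07], [0.3, 2.58], [-1.14, 4.28], [0, 2.63], [-3.12, 3.12]. Speed limits (rad/s): [2.57, 2.57, 3.01, 3.14, 3.14, 3.14].

### API

Orientations are given as a unit quaternion [w, x, y, z].
In Python, from bench import telemetry, imaging, ctrl gives the robot as it stands.
- The arm moves only by the shell command python3 -m pendant 'ROWS' [OPENING]. ROWS is JSON, a list that holds one entry, the list of rows, each a list of 6 numbers: the shift along the tool's x, y, z in units of 200 mm (1.0 is 200 mm), then the turn, a rotation vector about the tool's x, y, z in units of pi rad (1.0 is pi rad). In form: [[[tx, ty, tz, rx, ry, rz], ...]]. A call has 1 to 12 rows; each row shifts and turns the pose as measured when the row begins, along the tool's axes as they then stand; what a row does not reach is not made up. A row lasts 1/8 s, in which the tool goes at most 62.5 mm and 10.7 degrees, less where a joint would pass 70% of its speed; a pose out of reach is approached as far as the arm can. A call with a number of a shift or a turn outside -1 to 1 is refused whole. A call with a gripper value outside its range is refused whole. OPENING is the closure, from 0 (fully open) to 1 (shut), set as the call begins (- or left out, the last holds). The fingers move at their own pace and stop on an object; the grip force is fixed at half the most. Time passes only in rows, so rows that do not move let the fingers close. It gives the time, the measured TCP pose, the force and the opening at its end, in the units of the state.
- telemetry.get_obs(): the state, without advancing time (a new reading comes with each control period).
- imaging.camera(name): name is "scene" or "top" or "wrist"; returns a dict with "pixels" (480x640x3 uint8, blue, green, red), "vfov" (degrees; the focal length in pixels is half the picture's height over the tangent of half this angle, whatever the lens; pixels are square), "cx", "cy" (the principal point, pixels), "R" (3x3) and "t" (3): a world point X has camera coordinates R X + t. Camera axes: x right, y down, z forward; pixel columns grow to the right and rows downward; lengths in m; the calibration is good to about 2 mm. A picture is of the moment at which its call begins. There is no depth.
- ctrl.hand_in(): hands the job in, once; it reports no verdict.
The state is a dict: "time_s": time; "q": joint angles; "dq": joint speeds; "joint_efforts": joint torques, N m; "eef_pos": TCP position; "eef_rot": TCP orientation; "wrist_force": force on the tool from outside, world axes, zero at the start; "torque": the same for the moment, N m; "opening": opening from 0.0 (shut) to 1.0 (fully open).
Only numpy, scipy, OpenCV 4.12 (cv2) and the standard library are available. Lean on these libraries where they do the work, as an engineer would, in place of code of your own. Each camera call takes 0.05 s, during which the arm holds its last target.

### The job

One of the four degreased aluminium spacer pillars standing in the black tray is shorter than the others. Pick up the tongs from their rest by the handles, close their jaws on the short pillar and lift it at least 10 cm above the tray, touching the pillars with nothing but the tongs; finish while holding it up there in the tongs. Leave the three full-length pillars standing where they are and do not disturb the other things on the bench.

Things in the scene. Friction and masses are not known exactly. Their poses are not given: they have to be found in the camera images.
- tongs_grip (a point): Point midway between the black handle pads of the steel spring tongs, half-way up: grasp here from above. x along the tongs to the jaws, y across (closing line), z up. Flat pads 44 long (x), 18 mm high, 57 mm wide overall when open (60 at their front ends). Tongs 208 mm long (104 ahead, 106 behind), 99 g. They start open, level on the rest, this point 58 mm above the bench.
- tongs_jaw (a point): Point midway between the jaws, 92 mm ahead (+x) of tongs_grip and 33 mm below it, 10 mm above the jaws' lower edge; same axes. Jaws: flat plates 24 long (x), 5 mm thick, 49 mm apart inside when open. Pads squeezed to 53 mm: jaws 42 mm apart, tongs can be lifted and carried; 44 mm: jaws meet a 24 mm pillar; empty they stop at 38 mm.
- tongs_left: Left (+y) arm of the tongs with its pad and jaw: straight bar 5 mm thick, 16 mm high. Origin on its hinge, 90 mm behind, 14.5 mm left of and 8 mm below tongs_grip; x along the arm, 0.07 rad outward when open, parallel to the tongs when closed on a pillar. A spring opens the arms (5.5 N at the pads, 6.5 N when closed); balanced about tongs_grip.
- tongs_right: Right (-y) arm of the tongs, mirror image of the left one, moving with it. The jaws press with about half of the grip force on the pads, less 3 N: 15 N or more on the pads hold the pillar securely. Loosening the grip opens the jaws again.
- rest: Fixed white plastic rest of the tongs: base plate 190 x 90 x 6 mm with two crossbars 10 mm thick, 90 mm long (y), tops 50 mm above the bench, 98 mm behind and 55 mm ahead of the origin; the tongs lie on them. Origin on the bench below the starting tongs_grip; x along the tongs to the jaws.
- tray: Fixed black plastic tray, 120 (x) by 340 (y) mm, floor 4 mm thick, rim 12 mm high. Origin on the bench under its centre. Four pillars stand on its floor in a row along its y axis, about 80 mm apart, in any order. Its x axis points across the row, away from the robot; tongs pointing along x meet no neighbour.
- short_mid (a point): Middle, half-way up, of the short plain aluminium pillar, 24 mm diameter, 30 mm tall (the others: 50 mm), 37 g, standing on the tray's floor in any of the four places; its middle is 15 mm above the floor.
- full_a_mid (a point): Middle, half-way up, of a full-length plain aluminium pillar, 24 mm diameter, 50 mm tall, 61 g, standing on the tray's floor. Leave it standing.
- full_b_mid (a point): Middle, half-way up, of a full-length plain aluminium pillar, 24 mm diameter, 50 mm tall, 61 g, standing on the tray's floor. Leave it standing.
- full_c_mid (a point): Middle, half-way up, of a full-length plain aluminium pillar, 24 mm diameter, 50 mm tall, 61 g, standing on the tray's floor. Leave it standing.
- bottle: White plastic bottle, 60 mm diameter, 160 mm tall, standing beyond the tongs; origin under its base. Bystander.
- driver: Screwdriver lying on the bench between robot and tray, under 35 mm high; origin under it, x along it. Bystander.
- case: Open green electronics case with a circuit board, 100 x 75 x 35 mm; origin under its centre. Bystander.
- screwbox: Open cardboard box, 90 x 70 x 45 mm, beyond the tray; origin under its centre. Bystander.
Mind the look-alikes: they are no part of the job. What is shaped like the part that bears full_b_mid but orange or purple is not meant.

How it is judged:
By the outcome, as a careful person would: the job done as asked, in the order asked, and still so for the second after the job is handed in, while the arm keeps its last pose, push and grip.
It also fails if it takes over 42 s, if anything falls off the work surface, if the arm or the gripper's body presses on something with over 40 N, if the wrist force passes 120 N, or if a joint passes its speed limit or range.

## Working session

There is one attempt and no reset: what is moved stays moved. The work goes in short steps, Python scripts to look and compute and a shell command to move; the robot and the scene stay as the last step left them, time stands still between calls to the robot, and variables do not carry over. Pictures are saved under pics/ and viewed, and the job is handed in when it is done.

```bash
mkdir -p pics; ls; python3 - <<'E'
from bench import telemetry, imaging, ctrl
import cv2,json
o=telemetry.get_obs()
for k,v in o.items(): print(k,v)
for n in ["scene","top","wrist"]:
    c=imaging.camera(n); cv2.imwrite(f"pics/{n}0.png",c["pixels"])
    print(n,c["vfov"],c["cx"],c["cy"],c["R"],c["t"])
E
```

```text
pics
time_s 0.0
q [-1.54928086e+00  1.81503514e-01  1.60803333e+00 -3.76614727e-05
  1.35379965e+00 -2.06301602e-01]
dq [ 8.51015767e-04 -5.84479582e-04  7.63074602e-05  1.42599147e-03
 -5.08817429e-04  4.01305607e-04]
joint_efforts [ 9.11456609e-04 -4.44866538e+01 -3.51336086e+01 -3.64015168e-04
  9.00948158e-03 -1.41830074e-05]
eef_pos [ 0.12985671 -0.55956528  0.23039302]
eef_rot [-8.69900562e-04  9.93518594e-01  1.13666367e-01  6.21379243e-05]
wrist_force [ 0.46882552 -0.02134727  0.61716593]
torque [ 0.04777879  0.03096478 -0.01735725]
opening 0.9971440189269735
scene 48.256717695404674 314.7955001086998 237.11619757858745 [[ 0.24317648  0.96976209  0.02065643]
 [ 0.69082831 -0.15820387 -0.70549825]
 [-0.68089753  0.18583063 -0.70841057]] [-0.12329549 -0.34653239  1.5904652 ]
top 47.19491312809568 317.3266076764032 233.36905282875634 [[-0.01636001 -0.99985854 -0.00390523]
 [-0.9982767   0.01655402 -0.05629914]
 [ 0.05635582  0.00297745 -0.99840631]] [-0.00246157  0.5707599   1.4193693 ]
wrist 68.63426583097338 317.92676877025843 240.63554386740302 [[ 0.22564737 -0.97420651 -0.00222445]
 [-0.93383496 -0.21694584  0.284406  ]
 [-0.27755275 -0.0620982  -0.95870135]] [-0.57507518 -0.03680832  0.37981265]
```

View pics/scene0.png

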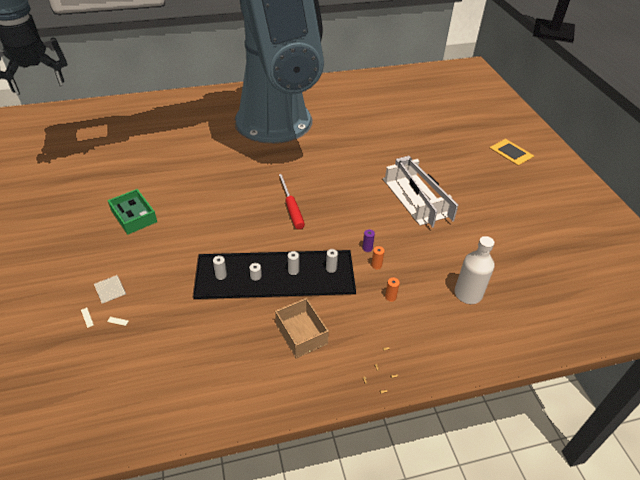

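View pics/top0.png

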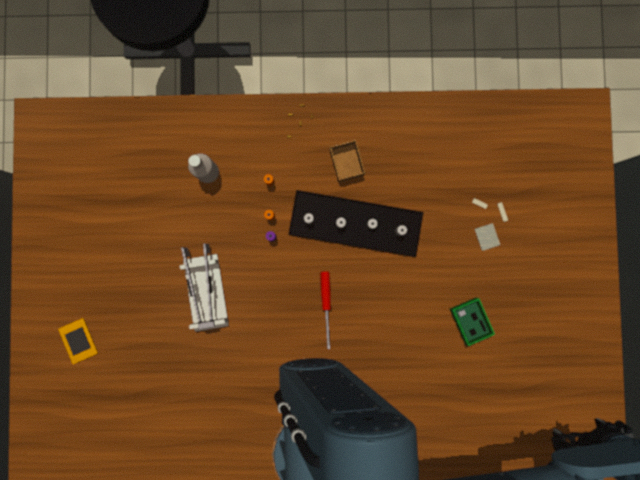

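View pics/wrist0.png

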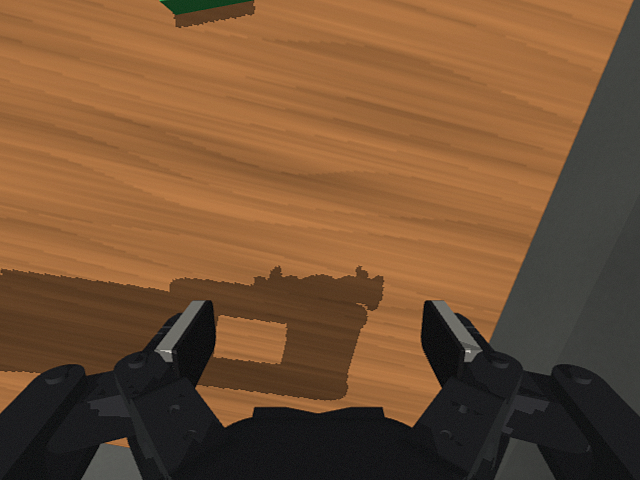

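The scene view shows four silver pillars in the tray, at (220,267), (255,271), (293,263) and (332,260). The one at (255,271) is visibly shorter. The look-alikes outside the tray are orange at (378,258) and (392,289) and purple at (369,240). The tongs lie on the white rest at about (420,190) in scene and (205,290) in top. I'll enlarge both areas.

```bash
python3 - <<'E'
import cv2
s=cv2.imread("pics/scene0.png");t=cv2.imread("pics/top0.png")
def cr(im,x,y,w,h,k,n): cv2.imwrite(n,cv2.resize(im[y:y+h,x:x+w],None,fx=k,fy=k,interpolation=cv2.INTER_CUBIC))
cr(s,190,235,170,70,4.5,"pics/c_s.png")
cr(t,170,235,70,105,5.5,"pics/c_t.png")
cr(t,280,180,150,85,5,"pics/c_p.png")
cr(s,375,145,95,90,6,"pics/c_st.png")
E
```

```text
(no output)
```

View pics/c_s.png

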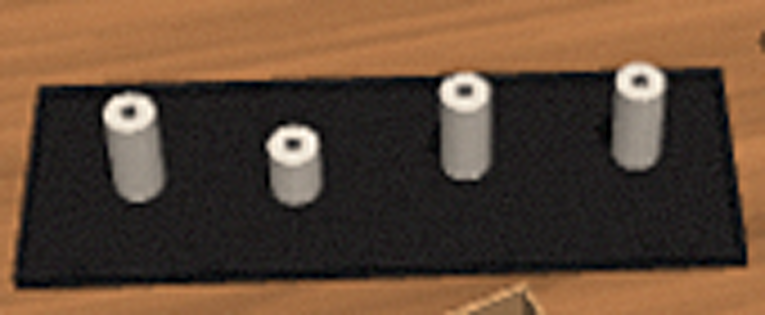

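View pics/c_t.png

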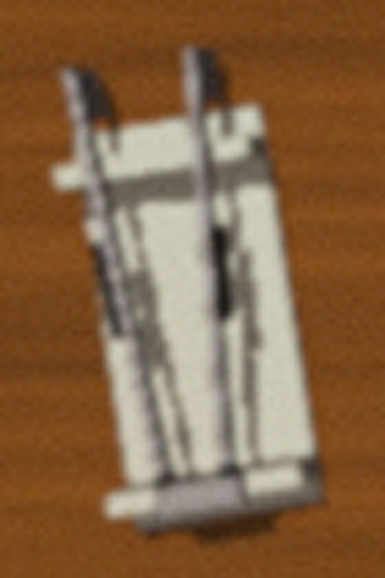

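View pics/c_p.png

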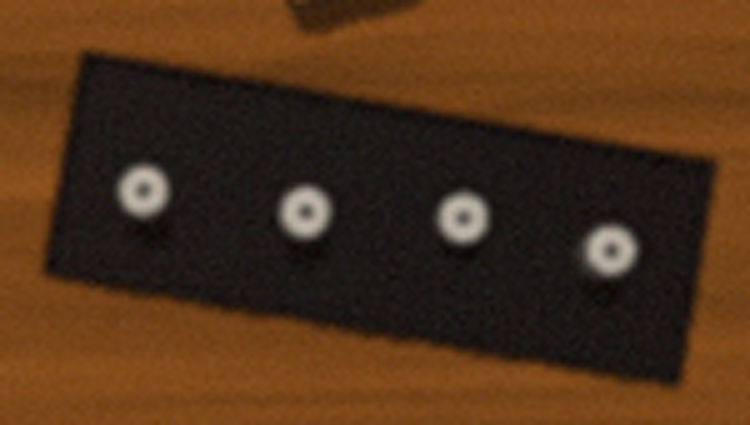

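View pics/c_st.png

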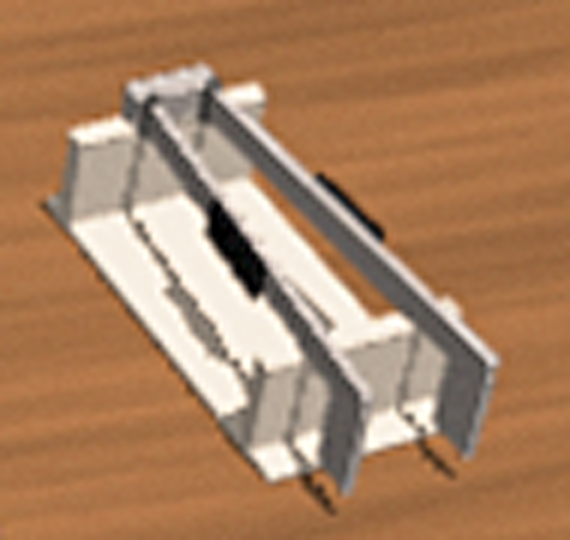

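```bash
cat > h.py <<'E'
import numpy as np
from bench import telemetry, imaging, ctrl
from scipy.spatial.transform import Rotation as Ro
def ray(c,px,z):
    f=240/np.tan(np.radians(c["vfov"])/2)
    R=np.array(c["R"]);t=np.array(c["t"])
    d=R.T@np.array([(px[0]-c["cx"])/f,(px[1]-c["cy"])/f,1]);o=-R.T@t
    return o+d*(z-o[2])/d[2]
def proj(c,X):
    f=240/np.tan(np.radians(c["vfov"])/2)
    p=np.array(c["R"])@np.array(X)+np.array(c["t"]); return p[:2]/p[2]*f+[c["cx"],c["cy"]]
E
python3 - <<'E'
from h import *
t=imaging.camera("top");s=imaging.camera("scene")
np.set_printoptions(precision=4,suppress=True)
T=lambda x,y:(170+x/5.5,235+y/5.5)
S=lambda x,y:(375+x/6,145+y/6)
P=lambda x,y:(280+x/5,180+y/5)
for n,p in dict(ltip=T(66,68),rtip=T(190,47),bl=T(157,517),br=T(243,504)).items(): print(n,ray(t,p,.066)[:2])
for n,p in dict(rtip=S(365,397),ltip=S(495,360),bl=S(208,68),br=S(128,85)).items(): print('s',n,ray(s,p,.066)[:2])
print('short',ray(t,P(463,218),.034)[:2],ray(s,(190+293/4.5,235+145/4.5),.034)[:2])
for n,a,b in [("1",(143,190),(640,82)),("2",(305,212),(465,92)),("4",(610,250),(129,112))]: print(n,ray(t,P(*a),.054)[:2],ray(s,(190+b[0]/4.5,235+b[1]/4.5),.054)[:2])
print('tray',[ray(t,P(*a),.012)[:2] for a in [(85,53),(715,160),(680,383),(45,272)]])
print('bottle',ray(t,(208,178),.0)[:2], ray(s,(470,300),0))
print(ray(t,(325,272),.02)[:2],ray(t,(328,347),.02)[:2])
E
```

```text
ltip [0.5382 0.3296]
rtip [0.5468 0.2727]
bl [0.3334 0.2887]
br [0.3386 0.2496]
s rtip [0.546  0.2737]
s ltip [0.5374 0.3314]
s bl [0.3371 0.291 ]
s br [0.3409 0.2534]
short [ 0.5925 -0.155 ] [ 0.5936 -0.1527]
1 [0.6081 0.0096] [0.609  0.0115]
2 [ 0.5955 -0.0727] [ 0.5967 -0.0704]
4 [ 0.5735 -0.2274] [ 0.5741 -0.2251]
tray [array([0.6845, 0.0398]), array([ 0.6224, -0.29  ]), array([ 0.5058, -0.2686]), array([0.5694, 0.0624])]
bottle [0.7238 0.2765] [0.7558 0.2742 0.    ]
[ 0.4697 -0.0301] [ 0.2769 -0.0346]
```

Grip is at about (0.4405, 0.2865), yaw 0.153. The short pillar is at (0.593, -0.154) and the tray's yaw is -0.188. The short pillar's top is lower in both views, so that choice holds. I'll move around the base in an arc.

```bash
cat >> h.py <<'E'
def rel(pos,yaw):
    o=telemetry.get_obs();q=np.array(o["eef_rot"]);r=Ro.from_quat(q[[1,2,3,0]])
    d=r.inv().apply(np.array(pos)-o["eef_pos"])/.2
    tgt=Ro.from_euler('z',yaw)*Ro.from_euler('x',np.pi)
    v=(r.inv()*tgt).as_rotvec()/np.pi
    print("t",o["time_s"],"pos",np.round(o["eef_pos"],4),"F",np.round(o["wrist_force"],1),"op",round(o["opening"],3),"q",np.round(o["q"],2))
    print("shift units",np.round(d,4),"rows",np.round(np.linalg.norm(d)/.3125,2),"turn",np.round(v,4),"rows",np.linalg.norm(v)*180/10.7)
E
python3 -m pendant '[[[0.245,-0.174,0,0,0,0],[0.245,-0.174,0,0,0,0],[0.245,-0.174,0,0,0,0],[0.245,-0.174,0,0,0,0],[0.245,-0.174,0,0,0,0],[0.245,-0.174,0,0,0,0],[0.245,-0.174,0,0,0,0],[0.245,-0.174,0,0,0,0]]]' 0
python3 -c "
from h import *
rel([.4405,.2865,.16],.153)"
```

```text
time_s: 1.25
eef_pos: [0.4562, -0.1936, 0.2312]
eef_rot: [0.001, 0.994, 0.109, 0.001]
wrist_force: [0.4, -0.7, 0.5]
opening: 1.001
t 1.25 pos [ 0.4562 -0.1936  0.2312] F [ 0.4 -0.7  0.5] op 1.001 q [-0.64 -0.    1.8  -0.    1.34  0.71]
shift units [ 0.4426 -2.3612  0.351 ] rows 7.77 turn [ 0.0008 -0.0007  0.0208] rows 0.35033940940984776
```

```bash

python3 -m pendant '[[[0.056,-0.3,0.03,0,0,0.003],[0.056,-0.3,0.04,0,0,0.003],[0.056,-0.3,0.04,0,0,0.003],[0.056,-0.3,0.04,0,0,0.003],[0.056,-0.3,0.05,0,0,0.003],[0.056,-0.3,0.05,0,0,0.003],[0.056,-0.3,0.05,0,0,0.003],[0.056,-0.25,0.05,0,0,0.003],[0,0,0,0,0,0]]]' 0
python3 -c "
from h import *
import cv2
c=imaging.camera('wrist');cv2.imwrite('pics/w1.png',c['pixels'])
for n,X in dict(grip=[0,0,.008],ltip=[.104,.0295,.008],rtip=[.104,-.0295,.008],bl=[-.106,.0195,.008],br=[-.106,-.0195,.008]).items():
    C,S=np.cos(.153),np.sin(.153)
    print(n,proj(c,[.4405+C*X[0]-S*X[1],.2865+S*X[0]+C*X[1],.058+X[2]]))
rel([.4405,.2865,.036],.153)"
```

```text
time_s: 2.38
eef_pos: [0.4582, 0.2965, 0.1599]
eef_rot: [0.002, 0.997, 0.073, 0.004]
wrist_force: [-0.2, -1.2, -0.2]
opening: 0.998
grip [326.27195808 270.07790477]
ltip [279.94145597 117.56793987]
rtip [372.39846647 116.88609307]
bl [302.07275492 394.03565969]
br [350.62259978 393.6378744 ]
t 2.425 pos [0.4584 0.2951 0.1603] F [ 0.5 -0.2 -0.7] op 0.999 q [ 0.36  0.19  1.75 -0.01  1.2   1.79]
shift units [-0.1002  0.0269  0.6206] rows 2.01 turn [ 0.0014 -0.0028 -0.0025] rows 0.06778908685071944
```

View pics/w1.png

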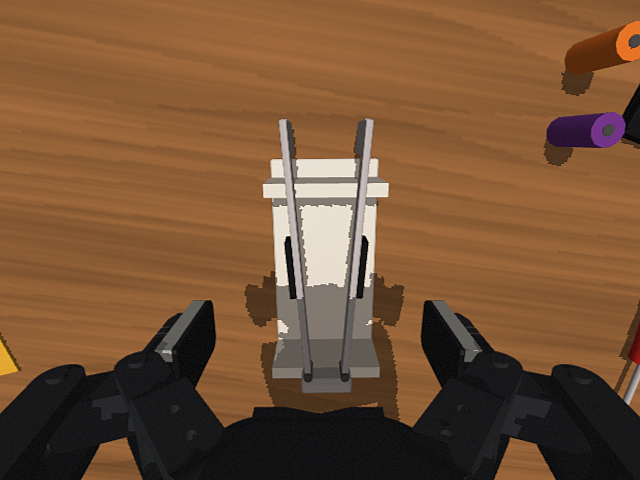

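The wrist view shows tongs pads at (291,267) and (363,267), midpoint (327,267). My projection of the grip is (326,270), which agrees to about 1 mm. I'll centre, then descend.

```bash

python3 -m pendant '[[[-0.1,0.027,0.05,0,0,-0.002],[0,0,0.2,0,0,0],[0,0,0.2,0,0,0],[0,0,0.12,0,0,0],[0,0,0,0,0,0]]]' 0
python3 -c "
from h import *
rel([.4405,.2865,.035],.153)"
```

```text
time_s: 3.05
eef_pos: [0.4429, 0.2808, 0.0461]
eef_rot: [0.002, 0.997, 0.073, 0.007]
wrist_force: [-0.2, -0.7, 0.5]
opening: 1.001
t 3.05 pos [0.4429 0.2808 0.0461] F [-0.2 -0.7  0.5] op 1.001 q [ 0.34  0.31  1.87 -0.01  0.95  1.77]
shift units [-0.0084 -0.0302  0.0554] rows 0.2 turn [ 0.0018 -0.0042 -0.0021] rows 0.08490436796784373
```

```bash

python3 -m pendant '[[[-0.008,-0.03,0.05,0.002,-0.004,-0.002],[0,0,0,0,0,0]]]' 0
python3 -c "
from h import *
rel([.4405,.2865,.035],.153)"
python3 -m pendant '[[[0,0,0,0,0,0],[0,0,0,0,0,0],[0,0,0,0,0,0],[0,0,0,0,0,0]]]' 0.36
python3 -c "
from h import *
import cv2
c=imaging.camera('wrist');cv2.imwrite('pics/w2.png',c['pixels'])
rel([.4405,.2865,.035],.153)"
```

```text
time_s: 3.3
eef_pos: [0.4422, 0.2862, 0.0377]
eef_rot: [-0.001, 0.997, 0.076, 0.001]
wrist_force: [-0.9, 0.1, 0.9]
opening: 1.001
t 3.3 pos [0.4422 0.2862 0.0377] F [-0.9  0.1  0.9] op 1.001 q [0.35 0.34 1.86 0.   0.94 1.77]
shift units [-0.0082 -0.0028  0.0137] rows 0.05 turn [-0.0005 -0.0009 -0.0005] rows 0.019279214479256915
time_s: 3.8
eef_pos: [0.4438, 0.287, 0.0402]
eef_rot: [-0.001, 0.997, 0.076, 0.003]
wrist_force: [0.5, 0.9, -1.6]
opening: 0.643
t 3.85 pos [0.4438 0.287  0.0402] F [-0.4 -0.1 -0.6] op 0.641 q [0.35 0.33 1.86 0.   0.94 1.77]
shift units [-0.017  -0.0001  0.0258] rows 0.1 turn [-0.0007 -0.0022 -0.0003] rows 0.03930279214571816
```

View pics/w2.png

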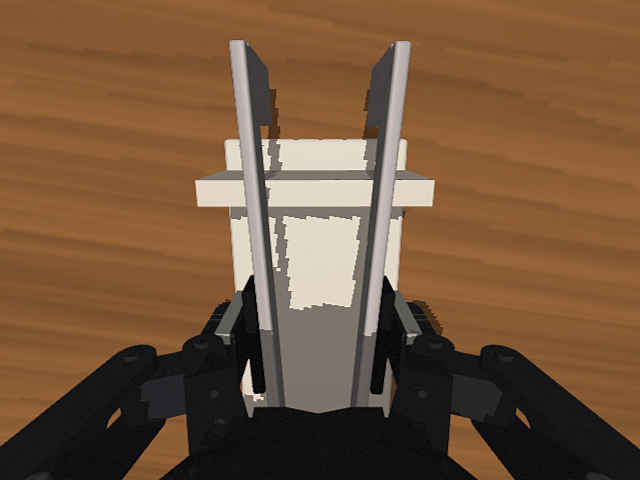

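Wrist view: the fingers are centred around the pads but about 3 mm forward and 4 mm high. I'll open slightly, correct, and squeeze.

```bash

python3 -m pendant '[[[0,0,0,0,0,0],[-0.017,0,0.025,0,-0.002,0],[0,0,0,0,0,0]]]' 0.25
python3 -c "
from h import *
rel([.4405,.2865,.035],.153)"
python3 -m pendant '[[[0,0,0.004,0,0,0],[0,0,0,0,0,0],[0,0,0,0,0,0]]]' 0.385
python3 -c "
from h import *
rel([.4405,.2865,.035],.153)"
```

```text
time_s: 4.22
eef_pos: [0.4401, 0.2864, 0.0347]
eef_rot: [-0.001, 0.997, 0.076, -0.0]
wrist_force: [0.4, -0.1, 0.4]
opening: 0.749
t 4.225 pos [0.4401 0.2864 0.0347] F [ 0.4 -0.1  0.4] op 0.749 q [0.35 0.34 1.86 0.   0.94 1.77]
shift units [ 0.0023 -0.0001 -0.0017] rows 0.01 turn [-0.0007  0.0001 -0.0003] rows 0.012468378189444122
time_s: 4.6
eef_pos: [0.4409, 0.2868, 0.0348]
eef_rot: [-0.001, 0.997, 0.076, 0.001]
wrist_force: [-0.1, 0.3, -0.4]
opening: 0.617
t 4.6 pos [0.4409 0.2868 0.0348] F [-0.1  0.3 -0.4] op 0.617 q [0.35 0.34 1.86 0.   0.94 1.77]
shift units [-0.0024  0.0009 -0.0011] rows 0.01 turn [-0.0008 -0.0005 -0.0003] rows 0.015829831434819853
```

```bash

python3 -m pendant '[[[0,0,-0.05,0,0,0],[0,0,-0.05,0,0,0],[0,0,-0.1,0,0,0],[0,0,-0.1,0,0,0],[0,0,-0.15,0,0,0],[0,0,-0.15,0,0,0],[0,0,0,0,0,0]]]'
python3 -c "
from h import *
import cv2
c=imaging.camera('wrist');cv2.imwrite('pics/w3.png',c['pixels'])
c=imaging.camera('scene');cv2.imwrite('pics/s3.png',cv2.resize(c['pixels'][80:260,360:600],None,fx=3,fy=3))
rel([.503,-.137,.15],-.188)"
```

```text
time_s: 5.48
eef_pos: [0.4407, 0.2864, 0.1617]
eef_rot: [-0.001, 0.997, 0.076, 0.001]
wrist_force: [-0.6, 0.7, -1.8]
opening: 0.617
t 5.575 pos [0.4388 0.2857 0.1587] F [ 0.1 -0.5 -0.7] op 0.619 q [0.35 0.15 1.8  0.   1.2  1.77]
shift units [-0.0028  2.1376  0.0401] rows 6.84 turn [-0.0004  0.0009  0.1082] rows 1.8208990064421031
```

View pics/w3.png

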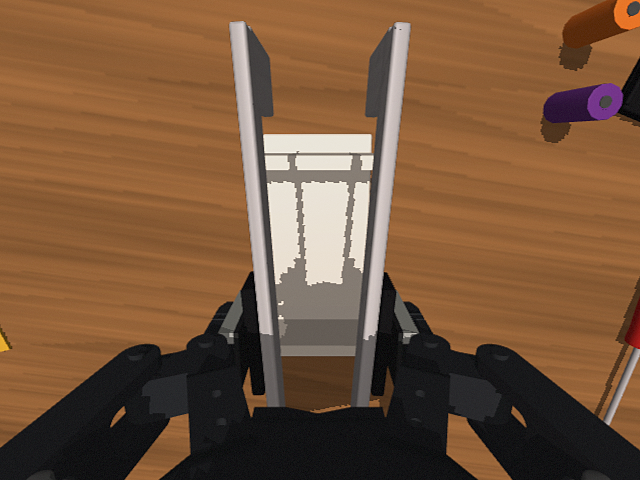

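View pics/s3.png

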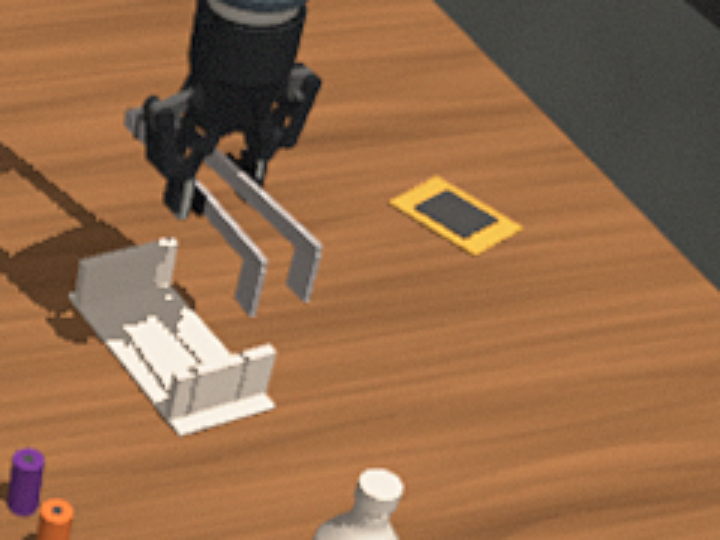

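The tongs are held level and the rest is clear. Now I'll move over towards the tray.

```bash

python3 -m pendant '[[[0,0.12,0,0,0,0],[0,0.22,0,0,0,0],[0,0.25,0,0,0,0],[0,0.25,0,0,0,0],[0,0.25,0,0,0,0],[0,0.25,0,0,0,0],[0,0.25,0,0,0,0],[0,0.2,0,0,0,0],[0,0.1,0,0,0,0],[0,0.05,0,0,0,0.03],[0,0,0,0,0,0.04],[0,0,0,0,0,0.03]]]'
python3 -c "
from h import *
rel([.503,-.137,.11],-.188)"
```

```text
time_s: 7.08
eef_pos: [0.4866, -0.1085, 0.138]
eef_rot: [-0.003, 0.996, -0.086, -0.017]
wrist_force: [-0.4, -0.8, -0.9]
opening: 0.613
t 7.075 pos [ 0.4866 -0.1085  0.138 ] F [-0.4 -0.8 -0.9] op 0.613 q [-0.45  0.14  1.85 -0.01  1.18  1.29]
shift units [0.1101 0.1264 0.1358] rows 0.69 turn [-0.0006  0.0111  0.0051] rows 0.2051848979590491
```

```bash

python3 -m pendant '[[[0.05,0.06,0.04,0,0.006,0.003],[0.06,0.066,0.05,0,0.005,0.002],[0,0,0,0,0,0]]]'
python3 -c "
from h import *
import cv2
for n in ['wrist','scene','top']:
    c=imaging.camera(n);p=c['pixels']
    if n=='scene': p=cv2.resize(p[130:330,170:370],None,fx=2.9,fy=2.9)
    if n=='top': p=cv2.resize(p[170:320,280:430],None,fx=4,fy=4)
    cv2.imwrite('pics/%s4.png'%n,p)
    print(n,proj(c,[.593,-.154,.034]))
rel([.503,-.137,.11],-.188)"
```

```text
time_s: 7.45
eef_pos: [0.5026, -0.1385, 0.1148]
eef_rot: [-0.002, 0.996, -0.093, -0.001]
wrist_force: [-0.3, -0.1, -1.7]
opening: 0.619
wrist [314.32695286 102.89219493]
scene [254.44112821 267.1227203 ]
top [372.20665214 223.42137019]
t 7.6 pos [ 0.5028 -0.1376  0.1162] F [-0.9  0.2 -0.8] op 0.617 q [-0.5   0.2   1.84  0.    1.11  1.26]
shift units [ 0.0004 -0.0029  0.0308] rows 0.1 turn [-0.001   0.0005  0.001 ] rows 0.02553967128617302
```

View pics/wrist4.png

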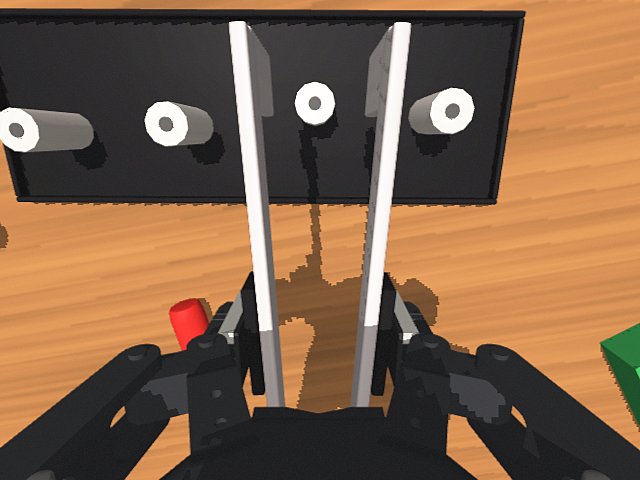

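View pics/scene4.png

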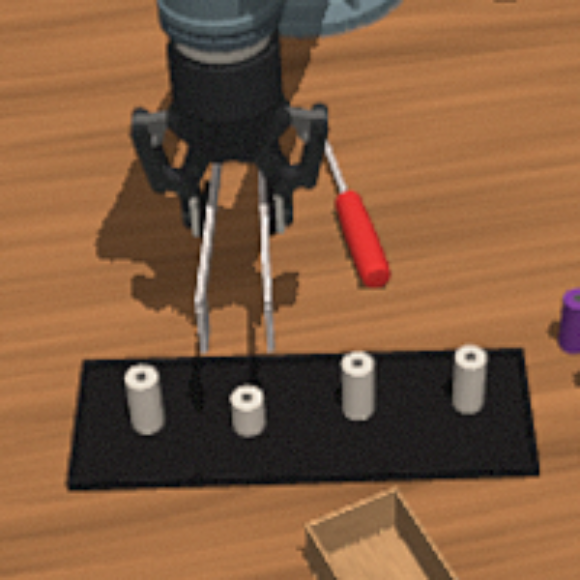

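View pics/top4.png

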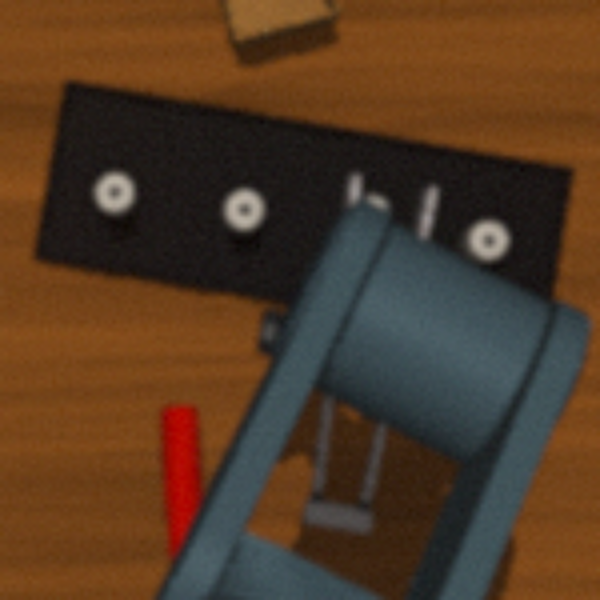

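```bash

python3 -c "
from h import *
c=imaging.camera('wrist')
o=telemetry.get_obs();q=np.array(o['eef_rot']);r=Ro.from_quat(q[[1,2,3,0]]);p=np.array(o['eef_pos'])
print(p)
for dz in (-.025,-.029,-.033):
  for X in ([.104,-.026,dz],[.104,.026,dz],[.104,0,dz],[0.01,0,dz]): print(X,proj(c,p+r.apply(X)))
for h in (.034,):
  X=ray(c,(315,103.5),h); print(X, r.inv().apply(X-p))
"
```

```text
[ 0.50300764 -0.13746339  0.11651008]
[0.104, -0.026, -0.025] [225.73401483  26.03637774]
[0.104, 0.026, -0.025] [402.10436337  25.89946738]
[0.104, 0, -0.025] [313.89226702  25.96794346]
[0.01, 0, -0.025] [314.81844512 312.812202  ]
[0.104, -0.026, -0.029] [222.17876483  21.82201073]
[0.104, 0.026, -0.029] [405.32138867  21.67716867]
[0.104, 0, -0.029] [313.72104745  21.74961266]
[0.01, 0, -0.029] [314.71154497 318.16770657]
[0.104, -0.026, -0.033] [218.33967207  17.27117862]
[0.104, 0.026, -0.033] [408.79542306  17.11754927]
[0.104, 0, -0.033] [313.53615361  17.19438926]
[0.01, 0, -0.033] [314.59797354 323.8574302 ]
[ 0.59302085 -0.15333     0.034     ] [ 0.09147899 -0.00068915  0.08242063]
```

Pillar and tongs agree within 2–3 mm sideways (pillar seen at (315,103), jaw mid-line at x≈319.5). I'll shift −1.8 mm in tool y and descend.

```bash

python3 -m pendant '[[[0,-0.009,0.05,0,0,0],[0,0,0.08,0,0,0],[0,0,0.08,0,0,0],[0,0,0,0,0,0]]]'
python3 -c "
from h import *
rel([.5032,-.1358,.033],-.188)
import cv2
for n in ['wrist','scene']:
    c=imaging.camera(n);p=c['pixels']
    if n=='scene': p=cv2.resize(p[200:310,180:350],None,fx=4.5,fy=4.5)
    cv2.imwrite('pics/%s5.png'%n,p)"
```

```text
time_s: 8.15
eef_pos: [0.503, -0.1344, 0.0715]
eef_rot: [-0.002, 0.996, -0.091, -0.001]
wrist_force: [-0.6, -0.3, -0.5]
opening: 0.62
t 8.15 pos [ 0.503  -0.1344  0.0715] F [-0.6 -0.3 -0.5] op 0.62 q [-0.49  0.27  1.86  0.    1.01  1.26]
shift units [0.0027 0.0074 0.1924] rows 0.62 turn [-0.001   0.0004  0.0016] rows 0.032427018727486795
```

View pics/wrist5.png

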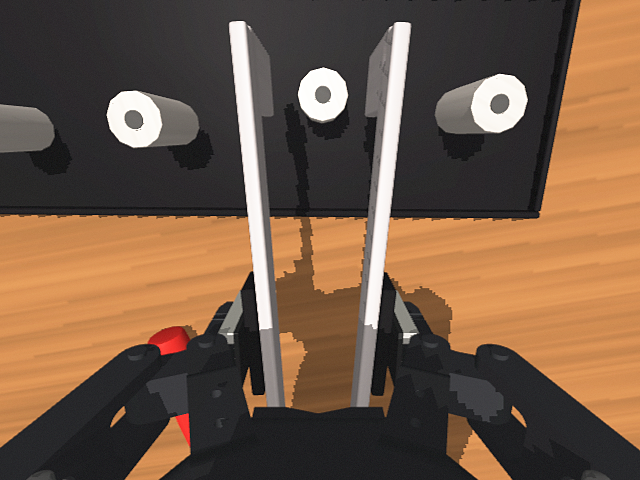

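View pics/scene5.png

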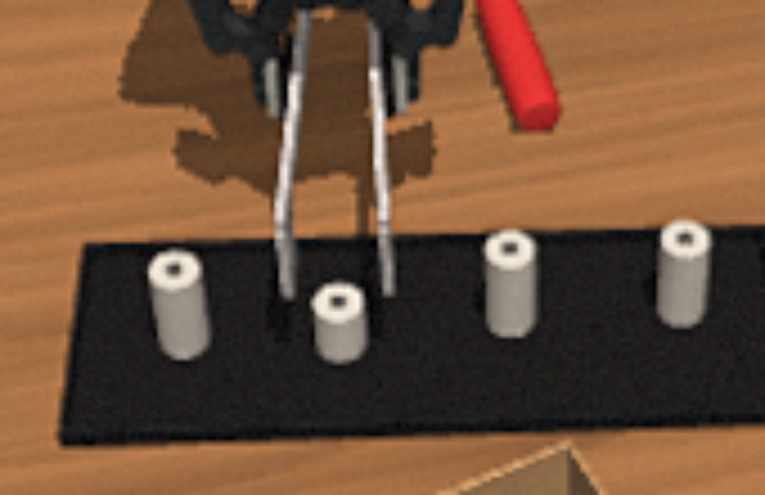

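Wrist view: pillar at (323,95), jaw mid-line at 319.5, so a +1.2 mm correction. The driver is clear.

```bash

python3 -m pendant '[[[0.003,0.006,0.05,0,0,0.001],[0,0,0.06,0,0,0],[0,0,0.05,0,0,0],[0,0,0.02,0,0,0],[0,0,0,0,0,0]]]'
python3 -c "
from h import *
rel([.5032,-.1358,.033],-.188)
import cv2
for n in ['wrist','scene']:
    c=imaging.camera(n);p=c['pixels']
    if n=='scene': p=cv2.resize(p[200:310,180:350],None,fx=4.5,fy=4.5)
    cv2.imwrite('pics/%s6.png'%n,p)"
```

```text
time_s: 8.88
eef_pos: [0.5051, -0.1368, 0.0351]
eef_rot: [-0.001, 0.996, -0.093, 0.001]
wrist_force: [0.0, -0.4, -2.1]
opening: 0.619
t 8.875 pos [ 0.5051 -0.1368  0.0351] F [ 0.  -0.4 -2.1] op 0.619 q [-0.49  0.34  1.87  0.    0.94  1.26]
shift units [-0.0105 -0.003   0.0103] rows 0.05 turn [-0.0006 -0.0008  0.0005] rows 0.01838748266844178
```

View pics/wrist6.png

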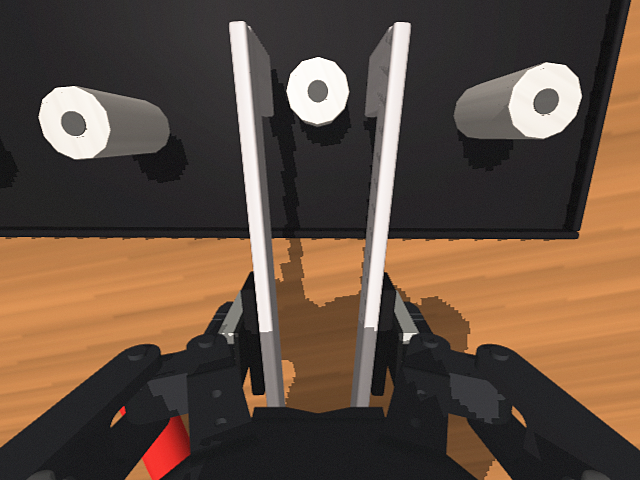

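View pics/scene6.png

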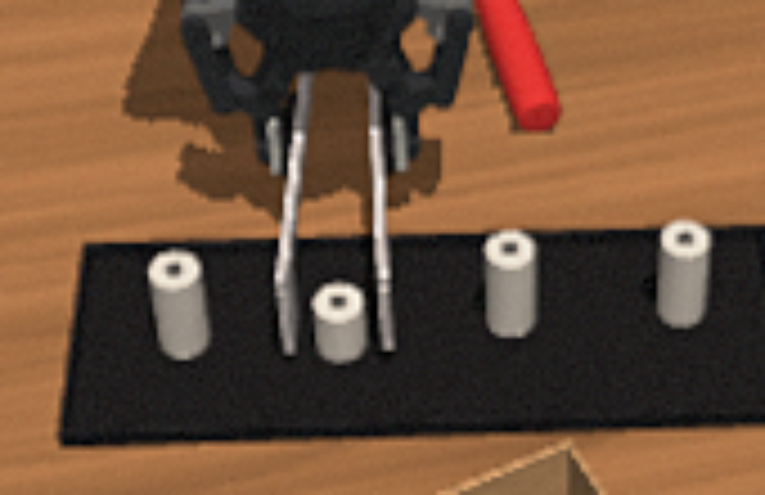

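Jaws straddle the short pillar, centred (317,91). I'll make a small correction and then close.

```bash

python3 -m pendant '[[[-0.009,0.001,0.008,0,0,0],[0,0,0,0,0,0]]]'
python3 -m pendant '[[[0,0,0,0,0,0],[0,0,0,0,0,0],[0,0,0,0,0,0],[0,0,0,0,0,0],[0,0,0,0,0,0]]]' 0.5
python3 -m pendant '[[[0,0,0,0,0,0],[0,0,0,0,0,0],[0,0,0,0,0,0],[0,0,0,0,0,0],[0,0,0,0,0,0]]]' 1
python3 -c "
from h import *
rel([.5032,-.1358,.033],-.188)
import cv2
for n in ['wrist','scene']:
    c=imaging.camera(n);p=c['pixels']
    if n=='scene': p=cv2.resize(p[200:310,180:350],None,fx=4.5,fy=4.5)
    cv2.imwrite('pics/%s7.png'%n,p)"
```

```text
time_s: 9.22
eef_pos: [0.504, -0.1369, 0.0345]
eef_rot: [-0.0, 0.996, -0.093, 0.002]
wrist_force: [1.4, 0.4, -0.8]
opening: 0.622
time_s: 9.85
eef_pos: [0.5043, -0.1371, 0.0349]
eef_rot: [-0.0, 0.996, -0.093, 0.003]
wrist_force: [0.4, -0.4, -0.8]
opening: 0.502
time_s: 10.48
eef_pos: [0.5044, -0.1371, 0.0351]
eef_rot: [-0.0, 0.996, -0.093, 0.003]
wrist_force: [-1.3, 0.8, -0.5]
opening: 0.494
t 10.475 pos [ 0.5044 -0.1371  0.0351] F [-1.3  0.8 -0.5] op 0.494 q [-0.49  0.33  1.87  0.    0.93  1.26]
shift units [-0.007  -0.0055  0.0107] rows 0.04 turn [-0.0003 -0.0017  0.0005] rows 0.030919092575564137
```

View pics/wrist7.png

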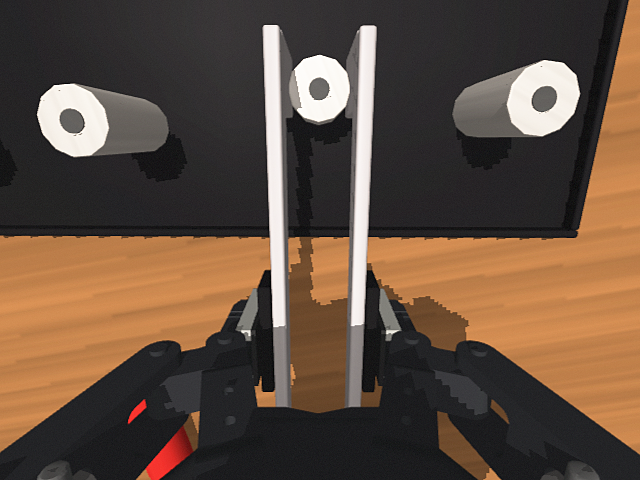

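View pics/scene7.png

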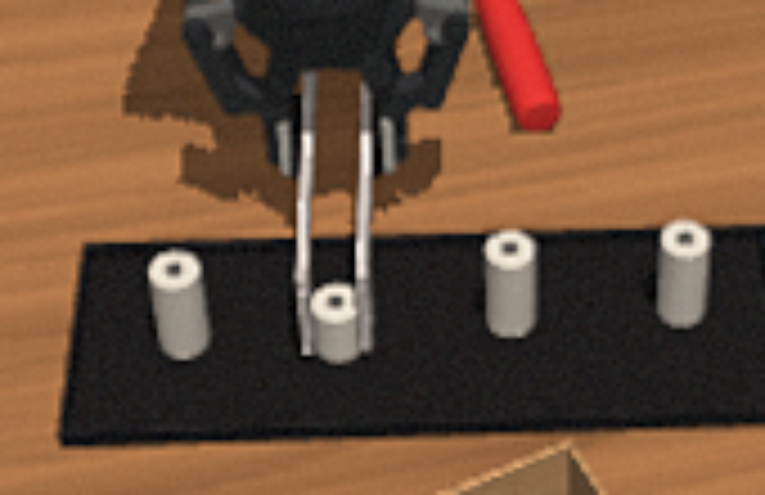

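Closed: opening 0.494 (42 mm, stopped well before the empty 38 mm), arms parallel, jaws on both sides of the pillar. Lifting.

```bash

python3 -m pendant '[[[0,0,-0.03,0,0,0],[0,0,-0.05,0,0,0],[0,0,-0.07,0,0,0],[0,0,-0.1,0,0,0],[0,0,-0.12,0,0,0],[0,0,-0.12,0,0,0],[0,0,-0.12,0,0,0],[0,0,-0.12,0,0,0],[0,0,-0.1,0,0,0],[0,0,-0.07,0,0,0],[0,0,-0.04,0,0,0],[0,0,0,0,0,0]]]' 1
python3 -c "
from h import *
rel([.5032,-.1358,.185],-.188)
import cv2
for n in ['wrist','scene']:
    c=imaging.camera(n);p=c['pixels']
    if n=='scene': p=cv2.resize(p[130:330,160:400],None,fx=3,fy=3)
    cv2.imwrite('pics/%s8.png'%n,p)"
```

```text
time_s: 12.08
eef_pos: [0.5035, -0.1371, 0.2383]
eef_rot: [0.001, 0.996, -0.093, 0.006]
wrist_force: [0.2, 0.0, -0.9]
opening: 0.493
t 12.075 pos [ 0.5035 -0.1371  0.2383] F [ 0.2  0.  -0.9] op 0.493 q [-0.5   0.05  1.74  0.    1.34  1.26]
shift units [-0.0058 -0.0066  0.2666] rows 0.85 turn [ 0.0004 -0.0039  0.0006] rows 0.06720300844810485
```

View pics/wrist8.png

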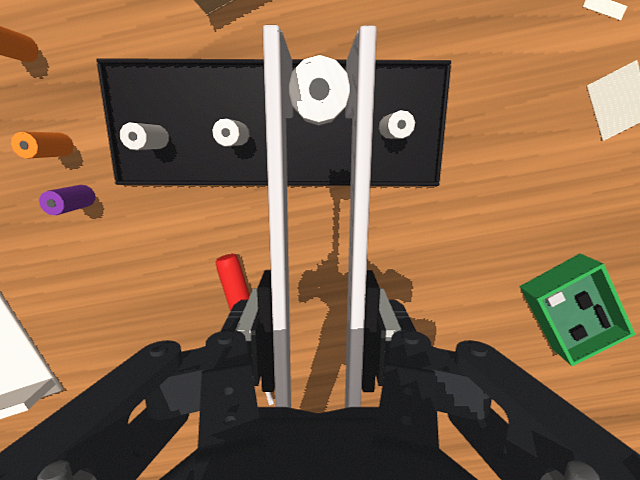

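View pics/scene8.png

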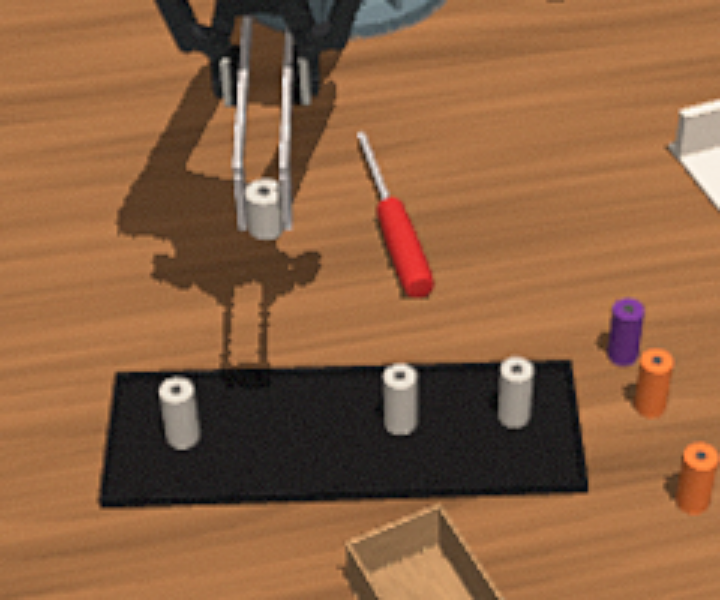

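Wrist view: the short pillar is at (319,90) between the jaws, same as before the lift. The three full-length pillars stand in the tray at (145,137), (230,132) and (398,125). I'll let it settle for a moment, check, then hand in.

```bash

python3 -m pendant '[[[0,0,0,0,0,0],[0,0,0,0,0,0],[0,0,0,0,0,0],[0,0,0,0,0,0]]]' 1
python3 -c "
from h import *
import cv2
c=imaging.camera('wrist');d=cv2.absdiff(c['pixels'],cv2.imread('pics/wrist8.png'))[50:125,285:355];print('diff',d.mean())
rel([.5032,-.1358,.185],-.188)
print(ctrl.hand_in())"
```

```text
time_s: 12.68
eef_pos: [0.5019, -0.1364, 0.2348]
eef_rot: [-0.0, 0.996, -0.093, 0.003]
wrist_force: [-0.2, -1.0, -2.0]
opening: 0.492
diff 7.868571428571428
t 12.725 pos [ 0.5019 -0.1363  0.2348] F [-0.3 -0.4 -1.4] op 0.489 q [-0.5   0.05  1.74  0.    1.34  1.26]
shift units [ 0.0042 -0.0037  0.2491] rows 0.8 turn [-0.0002 -0.002   0.0005] rows 0.0352590219509175
the job is handed in; nothing more can be done
None
```

I picked up the tongs by their handle pads, closed the jaws on the short pillar (second from the right as seen from the robot) and raised it about 20 cm. I handed in at 12.7 s while holding it there.

**Holding:** the last views showed the pillar between the jaws, in the same place as before the lift. The grip opening stayed steady at about 0.49, or 42 mm. You quoted 44 mm for a 24 mm pillar; I put the difference down to the opening scale, as empty tongs would stop at 38 mm.

**Rest of the bench:** the three full-length pillars are still standing in the tray. The driver, box and look-alikes showed no sign of being touched. I did not look at the bottle again after picking up the tongs.

**Not fully confirmed:** in the 0.6 s before hand-in the hand sank about 3.5 mm, roughly the drift seen throughout. I compared the last wrist image only by number around the pillar (a mean difference of 7.9 grey levels). I did not view that image, and it could be lighting, noise or a slight shift.

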